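# Close the wheel guard and reset the engraving lathe with both buttons

## Task

Make the glass-engraving lathe ready: with the fingertips push the sliding guard hood over the wheel until it is fully home at the headstock, and only then press the two brass buttons of the reset box down together, one fingertip on each, hold both fully down for at least two seconds, and let them come up again. Never push one button down without the other; grip and lift nothing, leave the hood shut, do not disturb the glasses, the jar and the brush, and finish with the hand clear of everything.

Things in the scene. Friction and masses are not known exactly. Their poses are not given: they have to be found in the camera images.
- lathe: Bench lathe, fixed; origin at the centre of the underside of its black base plate (130 mm along x, 250 along y, 20 high). At its +y end is the headstock, a dark wooden block 100 mm along x, y = +45 to +115 mm, 133 high (brass screws to 163; pulley to y = +133). A spindle with a copper wheel (64 mm across) points from it to -y, 68 mm above the bench. The guard hood stands on the -y part.
- hood_end (a point): Centre of the flat outer end face of the guard hood, 63 mm above the bench, looking to the lathe's -y; pushed towards +y. Axes as the lathe's. The hood is an aluminium box 96 mm along x, 90 along y, from 23 to 103 mm above the bench, open below and towards the headstock; shut, it hides the wheel. At the start this face is 95 to 115 mm from the lathe's origin.
- hood (a joint): Travel of the guard hood along the lathe's +y, in m: 0 fully open, 0.070 fully home against the headstock (a hard stop). It has about 2 N of friction plus light damping, no spring, and stays where it is left; starts between 0 and 0.02.
- reset_box: Grey metal box fixed to the bench, 100 mm along x, 140 along y, 45 high, origin at the centre of its underside. On top two alike brass push buttons in black round housings (44 mm across, tops 57 mm above the bench), 60 mm apart along the box's y (at y = +30 and -30 mm). Lathe and box may swap places between runs.
- button_left_top (a point): Centre of the flat top of the brass button at the box's y = +30 mm, 69 mm above the bench when up; the cap is 28 mm in diameter, its axis vertical.
- button_right_top (a point): The same for the button at the box's y = -30 mm.
- button_left (a joint): How far that button is pressed down, in m: 0 up, 0.008 fully down (a hard stop). Its spring pushes back with up to about 4 N when fully down, and lifts it again.
- button_right (a joint): The same for the right-hand button.
- tumbler_a_rim (a point): Bystander: centre of the rim of an upright clear glass tumbler, 72 mm in diameter, 110 mm high; the point is at its top. Loose; leave it alone.
- tumbler_b_rim (a point): Bystander: the same for a second, like tumbler.
- paste_jar: Bystander: closed amber glass jar with a steel cap, 52 mm in diameter, 55 mm high, upright; origin at the centre of its underside. Loose; leave it alone.
- dust_brush: Bystander: brush lying on the bench, 150 mm long, under 40 mm high; origin under its middle, its length along its x. Loose; leave it alone.
Things that resemble listed ones, but are neither listed nor needed, are in the scene too. Of the things that look like the reset_box, take the one that is farthest from the robot's base at the start.

How it is judged (in metres and radians):
On the way, in this order (a step that is already met when the one before it is completed fails the run):
1. the guard hood is pushed fully home (within 4 mm) (value of joint hood above 0.066 m), for 0.2 s.
2. both buttons are down (at least 6.5 of 8 mm) under the fingers, together, for 1.9 s, with the hood shut (value of joint each of button_left, button_right above 0.0065 m and contact force between the fingers and button_left above 0.5 N and contact force between the fingers and button_right above 0.5 N and value of joint hood above 0.064 m), for 1.9 s.
At the end, for the whole second after the job is handed in: The hood is home (within 6 mm) and at rest, both buttons are up again (within 1 mm), and the tumblers, the jar and the brush are within 15 mm of where they began (value of joint hood above 0.064 m and value of joint each of button_left, button_right below 0.001 m and velocity of joint hood below 0.005 m/s and distance of each of tumbler_a_rim, tumbler_b_rim, paste_jar, dust_brush from where it was at the start of the episode below 0.015 m); the robot touches nothing.
It fails at once if button_left is pressed down (over 5.5 mm) while the other is still up (under 1.5 mm) (value of joint button_left above 0.0055 m and value of joint button_right below 0.0015 m).
It fails at once if button_right is pressed down (over 5.5 mm) while the other is still up (under 1.5 mm) (value of joint button_right above 0.0055 m and value of joint button_left below 0.0015 m).
It fails at once if a button is pressed (over 4 mm) while the hood is not shut (value of joint any of button_left, button_right above 0.004 m and value of joint hood below 0.06 m).
It fails at once if a tumbler, the jar or the brush is lifted or shifted more than 15 mm (distance of any of tumbler_a_rim, tumbler_b_rim, paste_jar, dust_brush from where it was at the start of the episode above 0.015 m).
It also fails if it takes over 58 s, if anything falls off the work surface, if the arm or the gripper's body presses on something with over 40 N, if the wrist force passes 120 N, or if a joint passes its speed limit or range.

## Robot

A 6-joint arm with a two-finger parallel gripper is mounted at the origin on the work surface. World frame = base frame: x ahead of the robot, y to its left, z up, the work surface at z = 0. Lengths are in mm, angles in rad, forces in N, time in s.
With the tool pointing down it reaches from about 350 to 875 mm from the base axis. Payload 15.5 kg.
Tool frame: the origin (TCP) lies at the very end of the fingers, on their centre line; the grasp point (between the pads) lies behind it (manip.grasp_offset is the z of the grasp point in the tool frame, in mm); z points along the fingers, y is the direction in which the jaws open and shut (so a half turn about z gives the same grasp; the last joint's range is limited). The gripper opens to 85 mm and grips with 20 to 120 N. Pads are 22 mm wide; open, the fingers measure 114 mm over their backs; the gripper's body (76 mm by 85 mm) begins 54 mm behind the grasp point. The pads swing forward as they close: fully open they stand 13 mm farther back than shut.
Start: joints at [1.252, 0.494, 1.345, -0, 1.302, -0.096], TCP at [138.096, 609.554, 231.277] pointing down, gripper open.
Joint ranges: [-2.91, 2.91], [-0.82, 2.16], [0.22, 2.67], [-1.22, 4.37], [0.12, 2.79], [-3.08, 3.08]. Speed limits (rad/s): [1.89, 1.89, 2.57, 3.01, 3.01, 3.01].

## Interface

Orientations are given as a unit quaternion [w, x, y, z].
In Python, from workcell import telemetry, cams, finish_job, manip gives the robot as it stands.
- The arm moves only by the tool drive_tool, never from a script. Its argument "deltas" is a list of rows, each a list of 6 numbers: the shift along the tool's x, y, z in mm, then the turn, a rotation vector about the tool's x, y, z in rad. A call has 1 to 12 rows; each row shifts and turns the pose as measured when the row begins, along the tool's axes as they then stand; what a row does not reach is not made up. A row lasts 1/12 s, in which the tool goes at most 41.7 mm and 7.16 degrees, less where a joint would pass 70% of its speed; a pose out of reach is approached as far as the arm can. A call is refused whole if a number of a shift passes 41.7 or a number of a turn 0.125, either way. A call with a gripper value outside its range is refused whole. "claw" is the opening, from -1 (shut) to 1 (fully open), set as the call begins (left out, the last holds). The fingers move at their own pace and stop on an object; the grip force is fixed at half the most. Time passes only in rows, so rows that do not move let the fingers close. It gives the time, the measured TCP pose, the force and the opening at its end, in the units of the state.
- telemetry.get_obs(): the state, without advancing time (a new reading comes with each control period).
- cams.capture(name): name is "side" or "top" or "wrist"; returns a dict with "frame" (480x640x3 uint8, blue, green, red), "fov_y" (degrees; the focal length in pixels is half the picture's height over the tangent of half this angle, whatever the lens; pixels are square), "cx", "cy" (the principal point, pixels), "view" (4x4, takes a point from world to camera coordinates); the wrist camera has in their place "hand_eye" (4x4, takes a point from camera to tool coordinates, whose origin is the TCP and whose axes are the flange's). Camera axes: x right, y down, z forward; pixel columns grow to the right and rows downward; lengths in mm; the calibration is good to about 2 mm. A picture is of the moment at which its call begins: read the wrist's pose just before it. There is no depth.
- finish_job(): hands the job in, once; it reports no verdict.
The state is a dict: "time": time; "joints": joint angles; "qd": joint speeds; "joint_torque": joint torques, N m; "tcp_pos": TCP position; "orientation": TCP orientation; "ft_force": force on the tool from outside, world axes, zero at the start; "wrist_torque": the same for the moment, N m; "width": finger opening in mm.
Only numpy, scipy, OpenCV 4.12 (cv2) and the standard library are available. Lean on these libraries where they do the work, as an engineer would, in place of code of your own. Each camera call takes 0.05 s, during which the arm holds its last target. There are 200 camera calls.

## Working session

There is one attempt and no reset: what is moved stays moved. The work goes in short steps, Python scripts to look and compute and a tool call to move; the robot and the scene stay as the last step left them, time stands still between calls to the robot, and variables do not carry over. Pictures are saved under pics/ and viewed, about 8 in all and at most 12, crops included, and the job is handed in when it is done.

Besides the shell and the picture viewer there is one more tool, called after "Request:" as name(argument=value, ...) on one line, values as JSON. drive_tool: Moves the arm, as the interface text tells. Its arguments: {"type":"object","properties":{"deltas":{"type":"array","items":{"type":"array","items":{"type":"number"}}},"claw":{"type":"number"}},"required":["deltas"]}

```bash
mkdir -p pics
python3 - <<'E'
from workcell import telemetry, cams, manip
import cv2,pickle
o=telemetry.get_obs();print(o['time'],o['tcp_pos'],o['orientation'],o['width'],manip.grasp_offset)
for n in("side","top"):
    c=cams.capture(n);cv2.imwrite(f"pics/{n}0.png",c['frame']);pickle.dump(c,open(f"{n}.pkl","wb"));print(c['fov_y'],c['cx'],c['cy'],c['view'])
E
```

```text
0.0 [138.00448855 609.22095072 230.70678958] [-1.01614452e-04  1.11158277e-01  9.93802539e-01 -5.82801106e-04] 85.50168031173345 -18.700000000000003
46.32196064187072 315.3033802702195 237.15843461629467 [[ 8.33512354e-01 -5.52173033e-01 -1.90288223e-02 -4.65344450e+02]
 [-3.21447724e-01 -4.56641879e-01 -8.29547801e-01  2.53561866e+02]
 [ 4.49364569e-01  6.97555113e-01 -5.58111413e-01  8.38117317e+02]
 [ 0.00000000e+00  0.00000000e+00  0.00000000e+00  1.00000000e+00]]
47.96238312194215 315.2993160429578 236.4857456643437 [[ 2.21752335e-02 -9.99749115e-01  3.15704515e-03 -4.31332948e+01]
 [-9.96387484e-01 -2.23593821e-02 -8.19270404e-02  5.60054397e+02]
 [ 8.19770757e-02 -1.32888903e-03 -9.96633329e-01  1.03747066e+03]
 [ 0.00000000e+00  0.00000000e+00  0.00000000e+00  1.00000000e+00]]
```

View pics/top0.png

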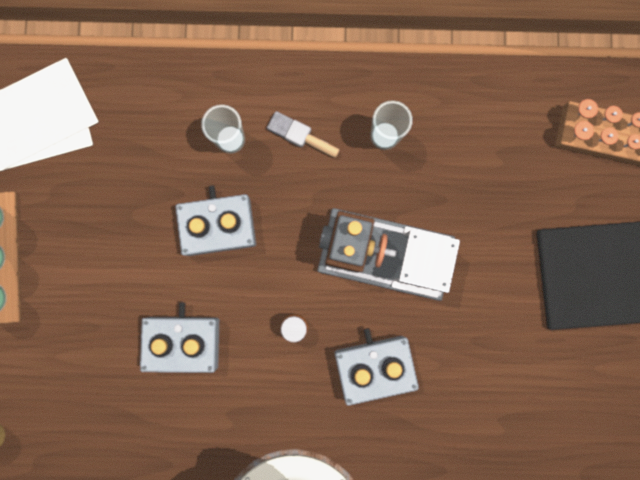

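View pics/side0.png

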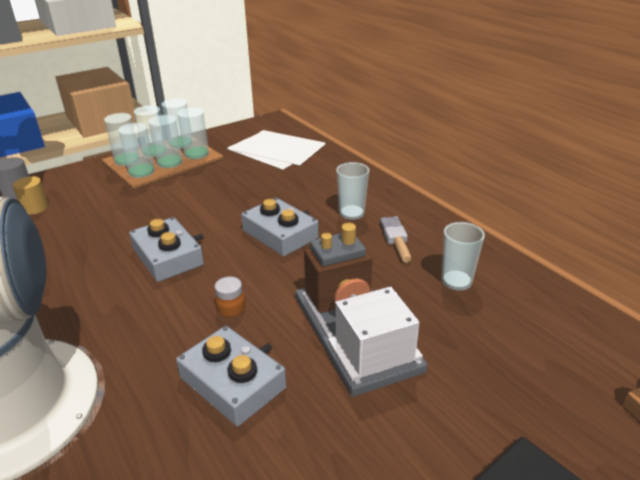

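Top view: the farthest box is the one at (215,224), with buttons at about (197,226) and (228,221). The hood is at (430,260), with its outer end to the right (world −y). The headstock is on the left, the jar at (294,329), the tumblers at (222,125) and (392,120), and the brush at (303,135). The side view agrees.

```bash
cat > h.py <<'E'
import numpy as np,cv2,pickle
def back(c,uv,z):
    f=240/np.tan(np.radians(c['fov_y']/2)); V=c['view'];R=V[:3,:3];o=-R.T@V[:3,3]
    d=R.T@np.array([(uv[0]-c['cx'])/f,(uv[1]-c['cy'])/f,1]); return o+d*(z-o[2])/d[2]
def proj(c,p):
    f=240/np.tan(np.radians(c['fov_y']/2)); q=c['view'][:3,:3]@p+c['view'][:3,3]; return np.array([c['cx'],c['cy']])+f*q[:2]/q[2]
E
python3 - <<'E'
from h import *
c=pickle.load(open('top.pkl','rb'));s=pickle.load(open('side.pkl','rb'))
def yel(c,x0,x1,y0,y1):
    h=cv2.cvtColor(c['frame'],cv2.COLOR_BGR2HSV);m=cv2.inRange(h,(15,110,120),(32,255,255));z=m*0;z[y0:y1,x0:x1]=m[y0:y1,x0:x1]
    n,l,st,ce=cv2.connectedComponentsWithStats(z);return [(ce[i],st[i,4]) for i in range(1,n) if st[i,4]>25]
for e,a in yel(c,180,250,205,240):print('btn top',e,a,back(c,e,69))
for e,a in yel(s,255,300,195,225):print('btn side',e,a,back(s,e,69))
g=cv2.cvtColor(c['frame'],cv2.COLOR_BGR2HSV);m=cv2.inRange(g,(0,0,205),(180,40,255));z=m*0;z[215:305,390:470]=m[215:305,390:470]
z=cv2.morphologyEx(z,cv2.MORPH_OPEN,np.ones((7,7)))
k=max(cv2.findContours(z,0,2)[0],key=cv2.contourArea);r=cv2.minAreaRect(k);print(r)
P=[back(c,p,103) for p in cv2.boxPoints(r)]
for p in P:print(p)
print('hoodctr',np.mean(P,0))
for p in[(320,271),(331,209)]:print('base/headstock end',back(c,p,20))
for n,p,zz in[('jar',(294,329),55),('ta',(222,124),110),('tb',(392,120),110),('brush',(303,135),15),('hsA',(337,214),133),('pul',(328,236),80)]:print(n,back(c,p,zz))
E
```

```text
btn top [227.67759563 220.74863388] 183 [583.13177553 135.10626695  69.        ]
btn top [196.3626943  225.20207254] 193 [573.37893214 193.70048745  69.        ]
btn side [268.94214876 203.48760331] 121 [566.29520195 186.97318094  69.        ]
btn side [287.77477477 214.75675676] 111 [575.31350715 125.10053144  69.        ]
((429.3465576171875, 259.7057800292969), (50.3458251953125, 55.01927947998047), 12.26477336883545)
[ 476.62915394 -183.23669298  103.        ]
[ 574.64518946 -203.59489575  103.        ]
[ 557.11989884 -293.21494462  103.        ]
[ 459.37793098 -272.14918141  103.        ]
hoodctr [ 516.9430433  -238.04892869  103.        ]
base/headstock end [493.43847657 -41.35675621  20.        ]
base/headstock end [616.4115623  -60.50040696  20.        ]
jar [382.92647994   5.56535175  55.        ]
ta [756.87200793 145.18054891 110.        ]
tb [ 771.58480188 -166.64627565  110.        ]
brush [765.76903513  -1.36411685  15.        ]
hsA [592.56041658 -67.94519932 133.        ]
pul [557.62898113 -54.15221304  80.        ]
```

Request:
drive_tool(deltas=[[-26, -17, 0, 0, 0, 0], [-26, -17, 0, 0, 0, 0], [-26, -17, 0, 0, 0, 0], [-26, -17, 0, 0, 0, 0], [-26, -17, 0, 0, 0, 0], [-26, -17, 0, 0, 0, 0], [-26, -17, 0, 0, 0, 0], [-26, -17, 0, 0, 0, 0], [-26, -17, 0, 0, 0, 0], [-26, -17, 0, 0, 0, 0]], claw=-1)

```text
time: 0.93
tcp_pos: [357.3, 379.2, 227.6]
orientation: [-0.002, 0.107, 0.994, -0.002]
ft_force: [0.7, 0.0, -0.6]
width: 0.3
```

Request:
drive_tool(deltas=[[-26, -17, 0, 0, 0, 0], [-26, -17, 0, 0, 0, 0], [-26, -17, 0, 0, 0, 0], [-26, -17, 0, 0, 0, 0], [-26, -17, 0, 0, 0, 0], [-26, -17, 0, 0, 0, 0], [-26, -17, 0, 0, 0, 0], [-26, -17, 0, 0, 0, 0], [0, 0, 0, 0, 0, 0], [0, 0, 0, 0, 0, 0]])

```text
time: 1.77
tcp_pos: [541.6, 185.9, 225.3]
orientation: [-0.003, 0.11, 0.994, -0.003]
ft_force: [-0.0, -0.4, -0.7]
width: 0.1
```

Run:
```python
from workcell import telemetry, cams
import cv2,pickle
o=telemetry.get_obs();c=cams.capture("wrist");cv2.imwrite("pics/w1.png",c['frame']);pickle.dump((o,c),open("w1.pkl","wb"))
print(o['tcp_pos'],o['orientation'],c['fov_y'],c['hand_eye'])
```

```text
[541.61124903 185.88981237 225.29909733] [-0.00311617  0.10954798  0.99397083 -0.00339402] 67.01267820125584 [[-1.51533046e-04 -9.52368779e-01 -3.04948662e-01  7.83593202e+01]
 [ 9.99999873e-01  2.16263370e-06 -5.03667241e-04 -4.19566855e-01]
 [ 4.80336447e-04 -3.04948700e-01  9.52368657e-01 -1.42794030e+02]
 [ 0.00000000e+00  0.00000000e+00  0.00000000e+00  1.00000000e+00]]
```

View pics/w1.png

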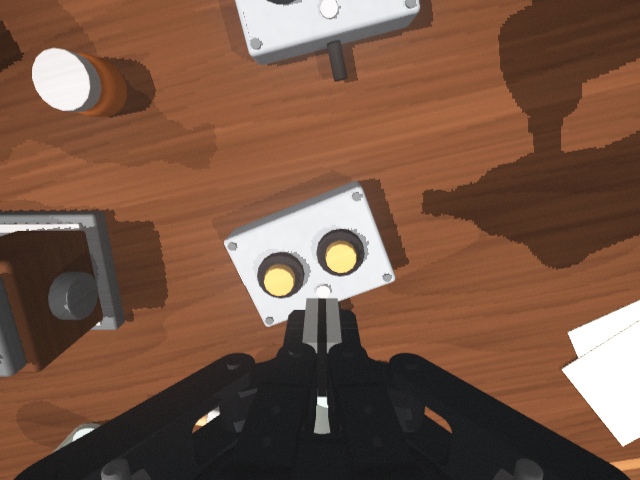

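Wrist view: the target box with its caps at about (279,280) and (341,257), and the fingers shut in front of it. The jar, the lathe's headstock end and the nearer box are also in view.

```bash
cat >> h.py <<'E'
from scipy.spatial.transform import Rotation as Ro
def wview(o,c):
    q=o['orientation'];T=np.eye(4);T[:3,:3]=Ro.from_quat([q[1],q[2],q[3],q[0]]).as_matrix();T[:3,3]=o['tcp_pos']
    c['view']=np.linalg.inv(T@c['hand_eye']);return c
E
python3 - <<'E'
from h import *
o,c=pickle.load(open('w1.pkl','rb'));c=wview(o,c);f=c['frame']
h=cv2.cvtColor(f,cv2.COLOR_BGR2HSV);m=cv2.inRange(h,(15,60,225),(35,255,255));m[:240]=0;m[305:]=0;m[:,:250]=0;m[:,370:]=0
n,l,st,ce=cv2.connectedComponentsWithStats(m)
for i in range(1,n):
    if st[i,4]>100:
        ys,xs=np.where(l==i);k=cv2.convexHull(np.c_[xs,ys].astype(np.float32));e=cv2.minEnclosingCircle(k);print(st[i],ce[i],e,back(c,e[0],69))
R=[]
for p in[(232,246),(357,197),(388,278),(269,321)]:R.append(back(c,p,45));print(R[-1])
print(np.mean(R,0),Ro.from_quat(np.r_[o['orientation'][1:],o['orientation'][0]]).as_matrix())
E
```

```text
[326 244  30  29 671] [340.46348733 258.14008942] ((340.6071472167969, 258.5), 15.08002758026123) [571.98606664 194.37585165  69.        ]
[264 269  29  27 616] [278.24025974 281.68831169] ((278.25, 281.625), 14.429346084594727) [581.45146899 135.49039424  69.        ]
[546.42377395  96.79870375  45.        ]
[526.42485261 219.83159642  45.        ]
[609.70247443 234.06887688  45.        ]
[630.00678969 110.20055461  45.        ]
[578.13947267 165.22493292  45.        ] [[-0.97597906  0.21775385 -0.00693839]
 [ 0.21779616  0.97597544 -0.00606437]
 [ 0.00545115 -0.00742986 -0.99995754]]
```

Request:
drive_tool(deltas=[[-3.5, -27, 0, 0, 0, 0], [-3.5, -27, 0, 0, 0, 0], [-3.5, -27, 0, 0, 0, 0], [-3.5, -27, 0, 0, 0, 0], [-3.5, -27, 0, 0, 0, 0], [-3.5, -27, 0, 0, 0, 0], [-3.5, -27, 0, 0, 0, 0], [-3.5, -27, 0, 0, 0, 0], [-3.5, -27, 0, 0, 0, 0], [-3.5, -27, 0, 0, 0, 0]])

```text
time: 2.65
tcp_pos: [511.7, -81.9, 226.1]
orientation: [-0.005, 0.1, 0.995, -0.002]
ft_force: [0.6, 0.8, 0.2]
width: 0.3
```

Request:
drive_tool(deltas=[[-3.5, -27, 0, 0, 0, 0], [-3.5, -27, 0, 0, 0, 0], [-3.5, -27, 0, 0, 0, 0], [-3.5, -27, 0, 0, 0, 0], [-3.5, -27, 0, 0, 0, 0], [-3.5, -27, 0, 0, 0, 0], [-3.5, -27, 0, 0, 0, 0], [-3.5, -27, 0, 0, 0, 0], [-3.5, -27, 0, 0, 0, 0], [-3.5, -27, 0, 0, 0, 0], [0, 0, 0, 0, 0, 0], [0, 0, 0, 0, 0, 0]])

```text
time: 3.65
tcp_pos: [490.3, -357.1, 226.7]
orientation: [-0.006, 0.095, 0.995, -0.001]
ft_force: [0.2, 1.0, -0.6]
width: -0.0
```

Request:
drive_tool(deltas=[[-0.4, 0, 18, 0, 0, 0], [-0.4, 0, 18, 0, 0, 0], [-0.4, 0, 18, 0, 0, 0], [-0.4, 0, 18, 0, 0, 0], [-0.4, 0, 18, 0, 0, 0], [-0.4, 0, 18, 0, 0, 0], [-0.4, 0, 18, 0, 0, 0], [-0.4, 0, 18, 0, 0, 0], [-0.4, 0, 18, 0, 0, 0], [0, 0, 5, 0, 0, 0], [0, 0, 0, 0, 0, 0], [0, 0, 0, 0, 0, 0]])

```text
time: 4.65
tcp_pos: [496.4, -340.5, 55.4]
orientation: [-0.006, 0.087, 0.996, -0.0]
ft_force: [-0.1, -0.1, 0.4]
width: -0.2
```

Run:
```python
from workcell import telemetry, cams
import cv2,pickle
o=telemetry.get_obs();print(o['tcp_pos'],o['orientation'],o['ft_force'])
c=cams.capture("top");cv2.imwrite("pics/t1.png",cv2.resize(c['frame'][150:350,290:530],None,fx=3,fy=3))
```

```text
[ 496.3874274  -340.50304982   55.36823598] [-5.94971226e-03  8.73780743e-02  9.96157445e-01 -1.33891831e-04] [-0.113774   -0.14679405  0.36670308]
```

View pics/t1.png

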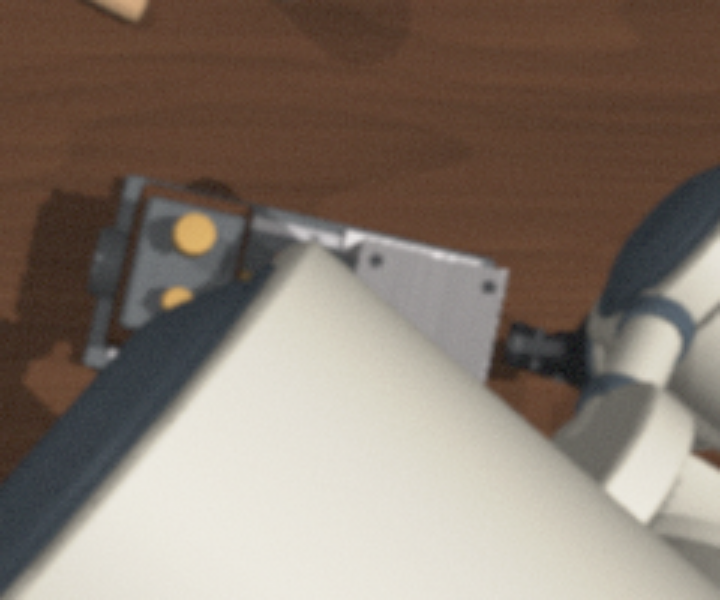

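Hood and fingers are lined up: the fingertip is just right of the end face, centred on it. Next I push in steps.

Request:
drive_tool(deltas=[[0, 6, 0, 0, 0, 0], [0, 6, 0, 0, 0, 0], [0, 6, 0, 0, 0, 0], [0, 6, 0, 0, 0, 0], [0, 6, 0, 0, 0, 0], [0, 6, 0, 0, 0, 0], [0, 5, 0, 0, 0, 0], [0, 5, 0, 0, 0, 0], [0, 5, 0, 0, 0, 0], [0, 5, 0, 0, 0, 0], [0, 5, 0, 0, 0, 0], [0, 5, 0, 0, 0, 0]])

```text
time: 5.7
tcp_pos: [511.8, -271.2, 60.4]
orientation: [-0.002, 0.087, 0.996, -0.003]
ft_force: [1.5, -3.5, 1.4]
width: -0.2
```

Request:
drive_tool(deltas=[[0, 4, 0.3, 0, 0, 0], [0, 4, 0.3, 0, 0, 0], [0, 4, 0.3, 0, 0, 0], [0, 4, 0.3, 0, 0, 0], [0, 4, 0.3, 0, 0, 0], [0, 4, 0.3, 0, 0, 0]])

```text
time: 6.2
tcp_pos: [517.5, -245.7, 59.9]
orientation: [-0.001, 0.087, 0.996, -0.004]
ft_force: [-0.5, -1.7, 8.1]
width: -0.2
```

Request:
drive_tool(deltas=[[0, 3, 0.3, 0, 0, 0], [0, 3, 0.3, 0, 0, 0], [0, 3, 0.3, 0, 0, 0], [0, 3, 0.3, 0, 0, 0]])

```text
time: 6.53
tcp_pos: [520.8, -236.2, 60.8]
orientation: [0.001, 0.087, 0.996, -0.007]
ft_force: [-13.7, -32.3, 16.1]
width: -0.3
```

Request:
drive_tool(deltas=[[0, 1.5, 0, 0, 0, 0], [0, 1.5, 0, 0, 0, 0], [0, 1.5, 0, 0, 0, 0], [0, 1.5, 0, 0, 0, 0]])

```text
time: 6.87
tcp_pos: [522.1, -234.8, 62.7]
orientation: [0.003, 0.087, 0.996, -0.011]
ft_force: [-4.1, -12.1, 6.1]
width: -0.3
```

Request:
drive_tool(deltas=[[0, -10, 0, 0, 0, 0], [0, -12, 0, 0, 0, 0], [0, -14, -4, 0, 0, 0], [0, -14, -14, 0, 0, 0], [0, -4, -20, 0, 0, 0], [0, 0, -22, 0, 0, 0], [0, 0, -22, 0, 0, 0], [0, 0, -22, 0, 0, 0], [0, 0, -22, 0, 0, 0], [0, 0, -22, 0, 0, 0], [0, 0, -15, 0, 0, 0], [0, 0, 0, 0, 0, 0]])

```text
time: 7.87
tcp_pos: [506.4, -296.1, 234.2]
orientation: [-0.001, 0.089, 0.996, -0.008]
ft_force: [0.8, -0.5, -0.2]
width: -0.0
```

Request:
drive_tool(deltas=[[0.7, 26, 0, 0, 0, 0], [0.7, 26, 0, 0, 0, 0], [0.7, 26, 0, 0, 0, 0], [0.7, 26, 0, 0, 0, 0], [0.7, 26, 0, 0, 0, 0], [0.7, 26, 0, 0, 0, 0], [0.7, 26, 0, 0, 0, 0], [0.7, 26, 0, 0, 0, 0], [0.7, 26, 0, 0, 0, 0], [0.7, 26, 0, 0, 0, 0]], claw=0.22)

```text
time: 8.7
tcp_pos: [544.2, -41.3, 226.2]
orientation: [-0.003, 0.095, 0.995, -0.007]
ft_force: [-0.3, 0.8, -0.8]
width: 52.3
```

Request:
drive_tool(deltas=[[0.7, 26, 0, 0, 0, 0], [0.7, 26, 0, 0, 0, 0], [0.7, 26, 0, 0, 0, 0], [0.7, 26, 0, 0, 0, 0], [0.7, 26, 0, 0, 0, 0], [0.7, 26, 0, 0, 0, 0], [0, 0, 0, 0, 0, -0.085], [0, 0, 0, 0, 0, -0.085], [0, 0, 0, 0, 0, -0.085], [0, 0, 0, 0, 0, -0.085], [0, 0, 0, 0, 0, 0], [0, 0, 0, 0, 0, 0]])

```text
time: 9.7
tcp_pos: [569.0, 117.9, 215.3]
orientation: [-0.012, -0.081, 0.997, -0.005]
ft_force: [0.2, 0.4, -0.1]
width: 52.0
```

Run:
```python
from workcell import telemetry, cams
import cv2,pickle,numpy as np
from h import *
o=telemetry.get_obs();print(o['tcp_pos'],o['orientation'],o['ft_force'],o['width'])
R=Ro.from_quat(np.r_[o['orientation'][1:],o['orientation'][0]]).as_matrix();print(R)
w=cams.capture("wrist")['frame'];s=cams.capture("side")['frame']
cv2.imwrite("pics/c2.png",np.hstack([cv2.resize(w,(480,360)),cv2.resize(s[200:400,280:440],None,fx=1.8,fy=1.8)]))
```

```text
[569.02773386 117.85590203 215.34289988] [-0.01166831 -0.08074916  0.99665429 -0.00486287] [ 0.20297198  0.44565202 -0.14585831] 52.00714301282127
[[-0.98668685 -0.16107148 -0.0224732 ]
 [-0.16084452  0.98691185 -0.01157762]
 [ 0.0240439  -0.00780879 -0.99968041]]
```

View pics/c2.png

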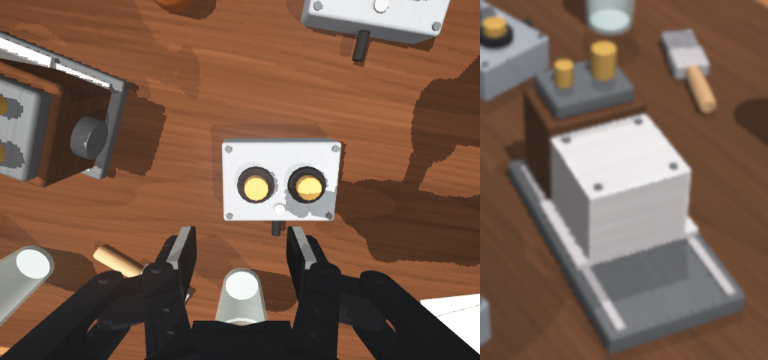

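Hood is shut against the headstock (right-hand crop). The caps are at about (257,188) and (308,187) in the wrist half, with the fingers parallel to their line.

Request:
drive_tool(deltas=[[-5, 15, 0, -0.008, -0.024, 0], [-5, 15, 0, 0, 0, 0], [-5, 14, 0, 0, 0, 0], [0, 0, 20, 0, 0, 0], [0, 0, 20, 0, 0, 0], [0, 0, 20, 0, 0, 0], [0, 0, 20, 0, 0, 0], [0, 0, 18, 0, 0, 0], [0, 0, 12, 0, 0, 0], [0, 0, 0, 0, 0, 0], [0, 0, 0, 0, 0, 0]])

```text
time: 10.72
tcp_pos: [579.3, 163.5, 101.5]
orientation: [0.002, -0.066, 0.998, 0.001]
ft_force: [0.0, -0.2, 1.2]
width: 52.5
```

Run:
```python
from workcell import telemetry, cams
from h import *
o=telemetry.get_obs();print(o['tcp_pos'],o['orientation'],o['ft_force'],o['width'])
R=Ro.from_quat(np.r_[o['orientation'][1:],o['orientation'][0]]).as_matrix();print(R)
d=np.array([577,165,0])-o['tcp_pos'];d[2]=0;print('tool delta',R.T@d)
c=cams.capture("wrist");c=wview(o,c);w=c['frame']
for s in(-30,30):
    print(proj(c,np.array([577-.161*s,165+.987*s,69])))
cv2.imwrite("pics/w3.png",w)
```

```text
[579.31271108 163.48093027 101.5050299 ] [ 2.07018658e-03 -6.62350775e-02  9.97801626e-01  7.37327662e-04] [ 0.0022371  -0.21688356  1.19956388] 52.481512004543255
[[-0.99121726 -0.13218199  0.0040336 ]
 [-0.13217588  0.99122474  0.00174565]
 [-0.00422894  0.00119718 -0.99999034]]
tool delta [ 2.09161475  1.81143825 -0.00667678]
[268.68782167 284.33568238]
[383.01031191 281.2068903 ]
```

View pics/w3.png

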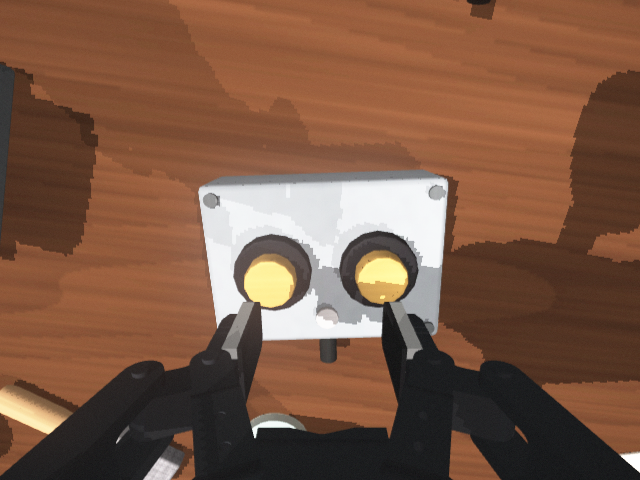

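Request:
drive_tool(deltas=[[1, 2, 4, 0, 0, -0.03], [1, 0, 5, 0, 0, 0], [0, 0, 5, 0, 0, 0], [0, 0, 5, 0, 0, 0], [0, 0, 4, 0, 0, 0], [0, 0, 3, 0, 0, 0], [0, 0, 0, 0, 0, 0]])

```text
time: 11.35
tcp_pos: [579.7, 165.1, 77.9]
orientation: [0.005, -0.079, 0.997, 0.001]
ft_force: [0.5, -0.6, -0.2]
width: 51.9
```

Request:
drive_tool(deltas=[[0, 0, 2, 0, 0, 0], [0, 0, 2, 0, 0, 0], [0, 0, 2, 0, 0, 0], [0, 0, 0, 0, 0, 0]])

```text
time: 11.68
tcp_pos: [580.0, 165.1, 71.4]
orientation: [0.005, -0.078, 0.997, 0.001]
ft_force: [-1.1, 0.4, 0.9]
width: 52.0
```

Request:
drive_tool(deltas=[[2, 0, 1.5, 0, 0, 0], [0, 0, 1.5, 0, 0, 0], [0, 0, 1.5, 0, 0, 0], [0, 0, 0, 0, 0, 0]])

```text
time: 12.02
tcp_pos: [577.8, 164.8, 66.5]
orientation: [0.005, -0.078, 0.997, 0.001]
ft_force: [0.7, -0.5, 0.9]
width: 52.3
```

Request:
drive_tool(deltas=[[0, 0, 1.5, 0, 0, 0], [0, 0, 1.5, 0, 0, 0], [0, 0, 0, 0, 0, 0]])

```text
time: 12.27
tcp_pos: [578.0, 164.8, 63.6]
orientation: [0.006, -0.078, 0.997, 0.001]
ft_force: [-1.2, 0.2, 2.3]
width: 52.0
```

Request:
drive_tool(deltas=[[0, 0, 1.5, 0, 0, 0], [0, 0, 1.5, 0, 0, 0], [0, 0, 0, 0, 0, 0]])

```text
time: 12.52
tcp_pos: [578.0, 164.9, 60.7]
orientation: [0.006, -0.078, 0.997, 0.001]
ft_force: [-1.4, -0.7, 5.8]
width: 52.1
```

Request:
drive_tool(deltas=[[0, 0, 1.5, 0, 0, 0], [0, 0, 1.5, 0, 0, 0], [0, 0, 0, 0, 0, 0]])

```text
time: 12.77
tcp_pos: [578.1, 164.9, 58.0]
orientation: [0.006, -0.078, 0.997, 0.001]
ft_force: [-2.8, -0.4, 7.6]
width: 52.3
```

Request:
drive_tool(deltas=[[0, 0, 1.5, 0, 0, 0], [0, 0, 1.5, 0, 0, 0], [0, 0, 0, 0, 0, 0]])

```text
time: 13.02
tcp_pos: [578.1, 164.9, 58.0]
orientation: [0.007, -0.079, 0.997, 0.001]
ft_force: [-3.3, -1.3, 6.5]
width: 51.9
```

Run:
```python
from workcell import telemetry
o=telemetry.get_obs();print(o['tcp_pos'],o['ft_force'],o['wrist_torque'])
```

```text
[578.08097083 164.86470829  58.00792998] [-3.30060539 -1.34018604  6.50836374] [-0.09324475  0.61779664 -0.02658822]
```

Request:
drive_tool(deltas=[[0, 0, 2, 0, 0, 0], [0, 0, 2, 0, 0, 0], [0, 0, 2, 0, 0, 0], [0, 0, 2, 0, 0, 0]])

```text
time: 13.35
tcp_pos: [578.2, 164.9, 57.2]
orientation: [0.008, -0.079, 0.997, 0.001]
ft_force: [-12.1, -2.8, 40.5]
width: 52.3
```

Run:
```python
from workcell import telemetry,cams
import cv2
o=telemetry.get_obs();print(o['tcp_pos'],o['ft_force'],o['wrist_torque'])
c=cams.capture("wrist");cv2.imwrite("pics/w4.png",cv2.resize(c['frame'][200:360,160:480],None,fx=2,fy=2))
```

```text
[578.21360263 164.88797596  57.18568847] [-12.13355501  -2.8414999   40.53693924] [-0.61474788  2.19463799 -0.03515685]
```

View pics/w4.png

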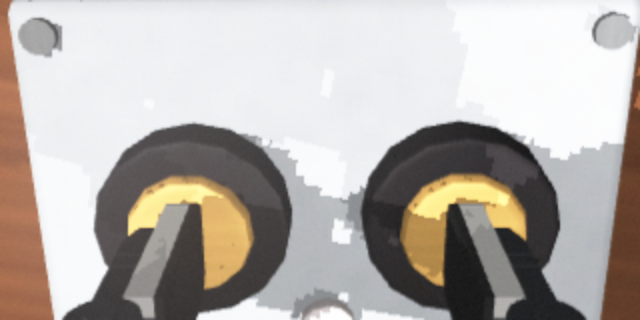

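Both fingertips are on their caps and the caps are sunk flush at the stop. I'll hold them there.

Request:
drive_tool(deltas=[[0, 0, 1.2, 0, 0, 0], [0, 0, 1.2, 0, 0, 0], [0, 0, 1.2, 0, 0, 0], [0, 0, 1.2, 0, 0, 0], [0, 0, 1.2, 0, 0, 0], [0, 0, 1.2, 0, 0, 0], [0, 0, 1.2, 0, 0, 0], [0, 0, 1.2, 0, 0, 0], [0, 0, 1.2, 0, 0, 0], [0, 0, 1.2, 0, 0, 0], [0, 0, 1.2, 0, 0, 0], [0, 0, 1.2, 0, 0, 0]])

```text
time: 14.4
tcp_pos: [578.2, 164.9, 57.4]
orientation: [0.012, -0.079, 0.997, 0.001]
ft_force: [-8.6, -1.9, 26.5]
width: 52.1
```

Request:
drive_tool(deltas=[[0, 0, 1.2, 0, 0, 0], [0, 0, 1.2, 0, 0, 0], [0, 0, 1.2, 0, 0, 0], [0, 0, 1.2, 0, 0, 0], [0, 0, 1.2, 0, 0, 0], [0, 0, 1.2, 0, 0, 0], [0, 0, 1.2, 0, 0, 0], [0, 0, 1.2, 0, 0, 0], [0, 0, 1.2, 0, 0, 0], [0, 0, 1.2, 0, 0, 0], [0, 0, 1.2, 0, 0, 0], [0, 0, 1.2, 0, 0, 0]])

```text
time: 15.4
tcp_pos: [578.2, 164.9, 57.4]
orientation: [0.016, -0.079, 0.997, 0.001]
ft_force: [-8.7, -1.3, 26.5]
width: 51.7
```

Request:
drive_tool(deltas=[[0, 0, 1.2, 0, 0, 0], [0, 0, 1.2, 0, 0, 0], [0, 0, 1.2, 0, 0, 0], [0, 0, 1.2, 0, 0, 0], [0, 0, 1.2, 0, 0, 0], [0, 0, 1.2, 0, 0, 0], [0, 0, 1.2, 0, 0, 0], [0, 0, 1.2, 0, 0, 0], [0, 0, 1.2, 0, 0, 0], [0, 0, 1.2, 0, 0, 0], [0, 0, 1.2, 0, 0, 0], [0, 0, 1.2, 0, 0, 0]])

```text
time: 16.4
tcp_pos: [578.3, 164.9, 57.4]
orientation: [0.02, -0.079, 0.997, 0.001]
ft_force: [-9.0, -1.9, 26.5]
width: 52.3
```

Request:
drive_tool(deltas=[[0, 0, -2, 0, 0, 0], [0, 0, -3, 0, 0, 0], [0, 0, -4, 0, 0, 0], [0, 0, -8, 0, 0, 0], [0, 0, -16, 0, 0, 0], [0, 0, -22, 0, 0, 0], [0, 0, -25, 0, 0, 0], [0, 0, -25, 0, 0, 0], [0, 0, -25, 0, 0, 0], [0, 0, -25, 0, 0, 0], [0, 0, 0, 0, 0, 0], [0, 0, 0, 0, 0, 0]])

```text
time: 17.4
tcp_pos: [571.0, 163.8, 222.4]
orientation: [0.02, -0.079, 0.997, 0.001]
ft_force: [0.2, 0.1, -1.0]
width: 51.8
```

Run:
```python
from workcell import telemetry, cams
from h import *
o=telemetry.get_obs();print(o['time'],o['tcp_pos'],o['ft_force'],o['width'])
w=cams.capture("wrist")['frame'];s=cams.capture("side")['frame']
cv2.imwrite("pics/c5.png",np.hstack([cv2.resize(w,(400,300)),cv2.resize(s,(400,300))]))
```

```text
17.4 [570.96268778 163.75288298 222.41073884] [ 0.22083065  0.08336135 -0.97126073] 51.76617811202036
```

View pics/c5.png

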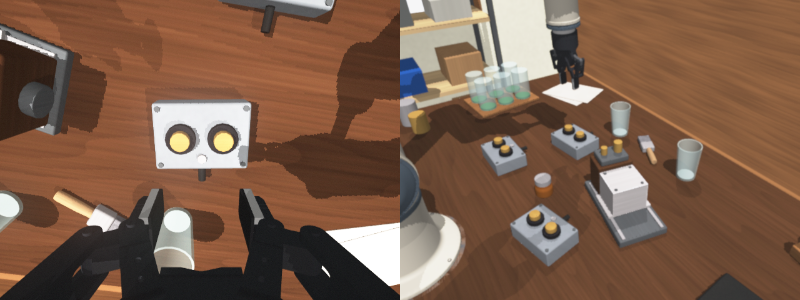

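Both caps are up again at (180,142) and (223,141), the hood is shut, the glasses, jar and brush are in place, and the hand is clear.

```bash
python3 -c "
from workcell import finish_job
print(finish_job())"
```

```text
the job is handed in; nothing more can be done
None
```

The lathe is ready and the job is handed in, with about 17.4 s of the 58 s used.

- **Hood:** I pushed it with the shut fingertips until it hit the hard stop. The force rose to about 35 N there, and a picture shows it closed against the headstock.
- **Buttons:** I pressed both buttons of the farthest reset box together, one fingertip on each. I held them at the stop with 26–40 N in all for about 3 s, then let them up.
- **Last checks:** The final pictures show both caps up, the hood still shut, and the tumblers, jar and brush looking undisturbed. The hand is clear at z = 222 mm, and the wrist force is about zero.

**Limits of these checks:** I judged the button travel and the balance between the two from the contact height, the wrist force and a picture. There was no direct joint reading. During the hold the tool tilted about 2°, across the line of the two buttons, with no visible effect. I saw no check fail; the one disagreement was the side camera's first button positions, about 8–10 mm off the top camera's. I put that down to its slanting view of the caps, and a wrist picture confirmed the top camera to about 2 mm.

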